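Take the flat cell out of a tester with a snap-fit battery cover and put it on charge

ROBOT

A 6-joint arm with a two-finger parallel gripper is mounted at the origin on a cart in front of the work surface, level with it; the furniture and walls round the work are solid. World frame = base frame: x ahead of the robot, y to its left, z up, the work surface at z = 0. Lengths are in m, angles in rad, forces in N, time in s.
With the tool pointing down it reaches from about 0.3 to 0.75 m from the base axis. Payload 8.5 kg.
Tool frame: the origin (TCP) lies on the centre line of the jaws, within the pads' length; the fingertips stand 25 mm ahead of it and the grasp point (between the pads) lies 6 mm ahead of it; z points along the fingers, y is the line along which they close (so a half turn about z gives the same grasp; the last joint's range is limited). The gripper opens to 88 mm and grips with 3 to 60 N. Pads are 18 mm wide; open, the fingers measure 123 mm over their backs; the gripper's body (75 mm by 187 mm) begins 45 mm behind the grasp point.
Start: joints at [-1.538, 0.381, 1.297, -0, 1.464, -0.215], TCP at [0.135, -0.533, 0.264] pointing down, gripper open.
Joint ranges: [-3.11, 3.11], [-0.89, 2.33], [0.22, 2.48], [-1.42, 4.56], [0.17, 2.85], [-2.88, 2.88]. Speed limits (rad/s): [2.39, 2.39, 3.14, 3.14, 3.14, 3.14].

INTERFACE

Orientations are given as [roll, pitch, yaw] about the fixed x, y, z axes, in that order (R = Rz(yaw) Ry(pitch) Rx(roll)).
In Python, from station import robot gives the robot as it stands.
- The arm moves only by the tool apply_moves, never from a script. Its argument "motion" is a list that holds one entry, the list of rows, each a list of 7 numbers: the turn, a rotation vector about the tool's x, y, z in rad, then the shift along the tool's x, y, z in m, then the finger opening in m, from 0 to 0.0881. A call has 1 to 12 rows; each row shifts and turns the commanded pose from where the row before left it, along the tool's axes as they then stand; what a row does not reach is not made up. A row lasts 1/12 s, in which the tool goes at most 41.7 mm and 7.16 degrees, less where a joint would pass 70% of its speed; a pose out of reach is approached as far as the arm can. A call with a gripper value outside its range is refused whole. The fingers move at their own pace and stop on an object; "force" is the grip in N (left out, the last holds). Time passes only in rows, so rows that do not move let the fingers close. It gives the time, the measured TCP pose, the force, the opening and the grip force at its end, in the units of the state.
- robot.sense(): the state, without advancing time (a new reading comes with each control period).
- robot.snapshot(name): name is "side" or "top"; returns the picture (400x640x3 uint8, red, green, blue); there is no depth.
- robot.calibration(name): a dict with "vfov" (degrees; the focal length in pixels is half the picture's height over the tangent of half this angle, whatever the lens; pixels are square), "cx", "cy" (the principal point, pixels), "T" (4x4, takes a point from camera to world coordinates). Camera axes: x right, y up, looking along -z (the intrinsics and any distortion apply to the point x, -y, -z); pixel columns grow to the right and rows downward; lengths in m; the calibration is good to about 2 mm. A picture is of the moment at which its call begins. calibration takes no time and is no camera call.
- robot.close_job(): hands the job in; it is judged then, once.
The state is a dict: "t": time; "qpos": joint angles; "dq": joint speeds; "tau": joint torques, N m; "eef_pos": TCP position; "tcp_rot": TCP orientation; "contact_force": force on the tool from outside, world axes, zero at the start; "ft_torque": the same for the moment, N m; "finger_gap": finger opening in m; "finger_force": force on a finger pad.
Only numpy, scipy, OpenCV 4.12 (cv2) and the standard library are available. Lean on these libraries where they do the work, as an engineer would, in place of code of your own. Each camera call takes 0.05 s, during which the arm holds its last target. There are 200 camera calls.

TASK

The handheld tester is lying on its face. Press in the orange snap tab on the side of its battery cover with a light squeeze and, keeping it pressed, tip that edge up and draw the two lips on the opposite edge out of the housing, without forcing the cover or crushing the tab; set the cover right way up, flat on the desk. Then lift the flat cell out of the tester and lay it home in the white charger with its button end at the red end, dropping nothing and leaving the other things where they are.

Things in the scene. Friction and masses are not known exactly. Their poses are not given: they have to be found in the camera images.
- tester: Charcoal handheld tester with amber rubber corners, lying on its face, fixed. Origin on the desk under the centre of its battery bay; x along its long side; z up. Housing: x -60 to +92, y -45 to +45 mm. Its back (the deck) is 26 mm above the desk; folded stand and screws, beyond x +44, rise 2 mm more.
- bay (a point): Centre of the tester's battery bay, level with the deck; axes as the tester's. A recess 88 (x) x 45 (y) mm, 9 mm deep, its sides undercut beneath a ledge flush with the deck. The ledge's underside is 22 mm above the desk on the +y side, where the cover's catch sits, and 21.3 mm on the -y side, where the cover's two lips sit.
- cover_center (a point): Centre of the charcoal battery cover: a loose cap 86 (x) x 44 (y) x 33 mm, open below, 45 g, walls 2.5 mm; axes as the tester's when fitted, z up. Fitted, its rim stands on the bay floor, 17 mm above the desk; play 1 mm each way in x, 0.5 mm in y; its top is 50 mm above the desk, so 24 mm stand above the deck. Its -y wall is plain and can be gripped.
- cover: The same cover; origin at the centre of its lower rim. The bare desk to the right of the work is free to lay it on, about 0.49 m ahead of the robot and 0.37 m to its right (world x 0.49, y -0.37).
- cover_lips (a point): On the cover's -y wall at its two lips, 2.25 mm above the rim. They reach 4 mm in -y, 0.8 mm below the ledge, so this edge cannot go straight up: with the tab pressed, tip the +y edge up about this point by 0.22 to 0.28 rad, then draw the cover 5 to 7 mm to +y, then up. More than 8 N between cover and tester breaks it: feel for side load and give way.
- cover_tab: The orange snap tab, 26 mm long (x), in the middle of the cover's +y wall; origin in its hinge line, 30 mm above the cover's rim. It springs outward. The catch at its lower end reaches 3.5 mm out, 1.5 mm below the tester's +y ledge. More than 20 N on the tab breaks it.
- tab_ridge (a point): Crest of the tab's round thumb ridge (24 mm long in x), 4 mm out from the cover's +y wall, 5 mm above the deck. Pinch here and on the -y wall (48 mm apart), fingertips 1 to 3 mm above the deck. The tab yields from 5 N; the catch is free when the ridge has gone in 2.5 mm (8 N); it stops at 3.8 mm (10 N, pinch 44 mm wide), and more squeeze only grips the cover.
- cell_center (a point): Centre of the green round cell, 18.5 mm thick, 65 mm long, 47 g, along its x; steel button in a white ring at +x. In the tester, under the cover, it lies along the tester's x (same direction) in V saddles 24 mm either side of its middle, axis 35 mm above the desk, 9 mm above the deck. Grip it across its middle from above.
- cell: The same cell; origin at its centre.
- cell_plus (a point): Face of the cell's button end, on its axis.
- charger_bay (a point): White charger, 102 x 44 mm, fixed: where the centre of a seated cell lies, 23 mm above the desk. x along the bay to the red (plus) end. V saddles 21 mm either side of the middle; between them the deck is 13 mm above the desk. End blocks 29 mm high carry contact plates (30 mm high) 72 mm apart: 3.5 mm play at each end of the cell.
- charger_plus (a point): Inner face of the charger's brass contact at the red end, on the bay's axis, 36 mm from the bay's centre.
- drive_adapter: Bystander: black drive adapter, 65 x 105 x 26 mm; origin under its centre.
- parts_tin: Bystander: round open tin of screws, 64 mm in diameter, 16 mm high; origin under its centre.
- tip_jar: Bystander: small jar with a black lid, 31 mm in diameter, 22 mm high; origin under its centre.
- solder_reel: Bystander: reel of solder, 66 x 54 x 34 mm; origin under its centre.

How it is judged:
By the outcome, as a careful person would: the job done as asked, in the order asked, and still so for the second after the job is handed in, with the robot touching nothing.
It also fails if it takes over 72 s, if anything falls off the work surface, if the arm or the gripper's body presses on something with over 40 N, if the wrist force passes 120 N, or if a joint passes its speed limit or range.

## Working session

There is one attempt and no reset: what is moved stays moved. The work goes in short steps, Python scripts to look and compute and a tool call to move; the robot and the scene stay as the last step left them, time stands still between calls to the robot, and variables do not carry over. Pictures are saved under pics/ and viewed, at most 10 in all, crops included, and the job is handed in when it is done.

Besides the shell and the picture viewer there is one more tool, called after "Call:" as name(argument=value, ...) on one line, values as JSON. apply_moves: Moves the arm, as the interface text tells. Its arguments: {"type":"object","properties":{"motion":{"type":"array"},"force":{"type":"number"}},"required":["motion"]}

```bash
mkdir -p pics; ls; python3 - <<'E'
from station import robot
import cv2
for n in("side","top"):
    c=robot.calibration(n);print(n,c)
    cv2.imwrite(f"pics/{n}0.png",robot.snapshot(n)[:,:,::-1])
print(robot.sense())
E
```

```text
pics
side {'vfov': 45.76301899058344, 'cx': 329.39281612858576, 'cy': 195.86980938706915, 'T': array([[-6.47006625e-01,  5.73714680e-01, -5.02228924e-01,
        -2.44488608e-02],
       [-7.62484357e-01, -4.86980433e-01,  4.25990214e-01,
         3.67039418e-01],
       [-1.78819405e-04,  6.58560190e-01,  7.52528036e-01,
         8.83209548e-01],
       [ 0.00000000e+00,  0.00000000e+00,  0.00000000e+00,
         1.00000000e+00]])}
top {'vfov': 50.06385900768563, 'cx': 312.1512745802993, 'cy': 200.1019444976638, 'T': array([[-0.02601056,  0.9973308 , -0.06822553,  0.46737531],
       [-0.99955443, -0.02494748,  0.01638808, -0.06994408],
       [ 0.01464228,  0.06862139,  0.99753532,  0.90354877],
       [ 0.        ,  0.        ,  0.        ,  1.        ]])}
{'t': 0.1, 'qpos': array([-1.53832816e+00,  3.81143652e-01,  1.29816227e+00,  1.58795278e-05,
        1.46359134e+00, -2.15302930e-01]), 'dq': array([ 7.82352351e-04, -8.62453753e-04, -1.98433648e-03, -1.87548880e-03,
        1.28694052e-04, -1.81980770e-05]), 'tau': array([ 4.08300708e-03, -4.38646960e+01, -2.24909985e+01,  7.15069100e-02,
        3.42140207e-02, -7.26998587e-05]), 'eef_pos': array([ 0.13487658, -0.53298278,  0.26319907]), 'tcp_rot': array([-3.14032154e+00, -2.94143047e-04,  2.47769204e-01]), 'contact_force': array([-0.34457296, -0.43945044, -0.13240053]), 'ft_torque': array([0.07887333, 0.02638588, 0.02411897]), 'finger_force': 0.0, 'finger_gap': 0.08832865665204548}
```

View pics/top0.png

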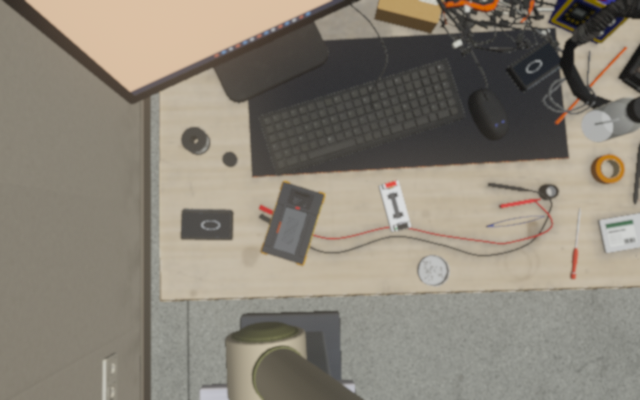

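View pics/side0.png

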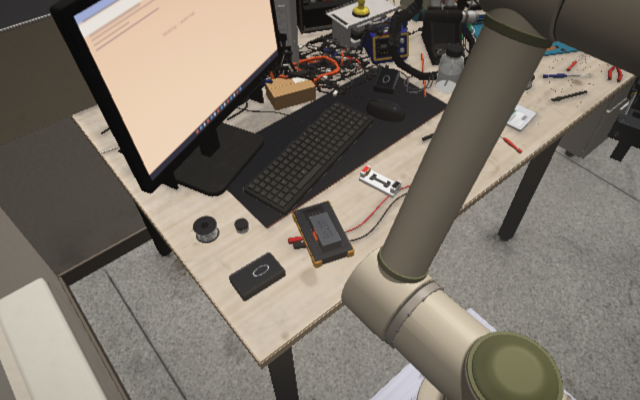

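The top view shows the tester at about (293,222), with the charger at (396,205) and its red end up. The side view shows the tester at (325,232), with the orange tab on its left side. I'll zoom in on both.

```bash
python3 - <<'E'
import cv2,numpy as np
a=cv2.imread("pics/top0.png")[165:285,245:425]; b=cv2.imread("pics/side0.png")[160:275,270:420]
a=cv2.resize(a,None,fx=4.4,fy=4.4,interpolation=cv2.INTER_CUBIC); cv2.imwrite("pics/ta.png",a)
b=cv2.resize(b,None,fx=5,fy=5,interpolation=cv2.INTER_CUBIC); cv2.imwrite("pics/sb.png",b)
E
```

```text
(no output)
```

View pics/ta.png

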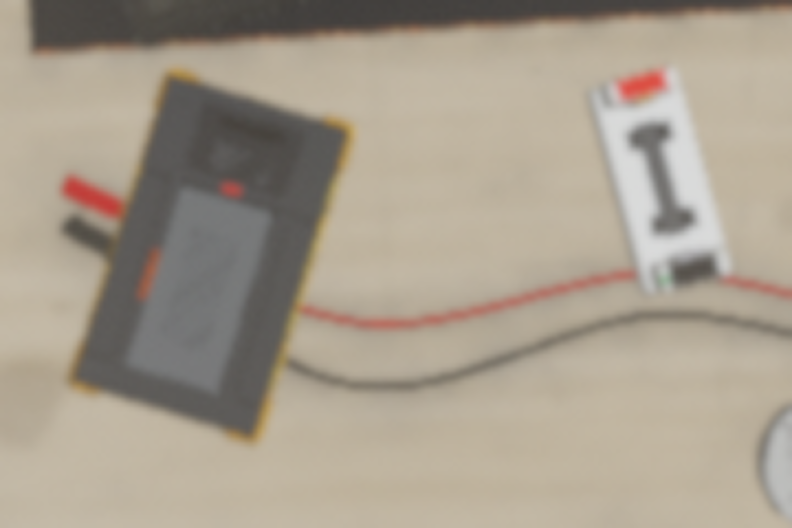

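View pics/sb.png

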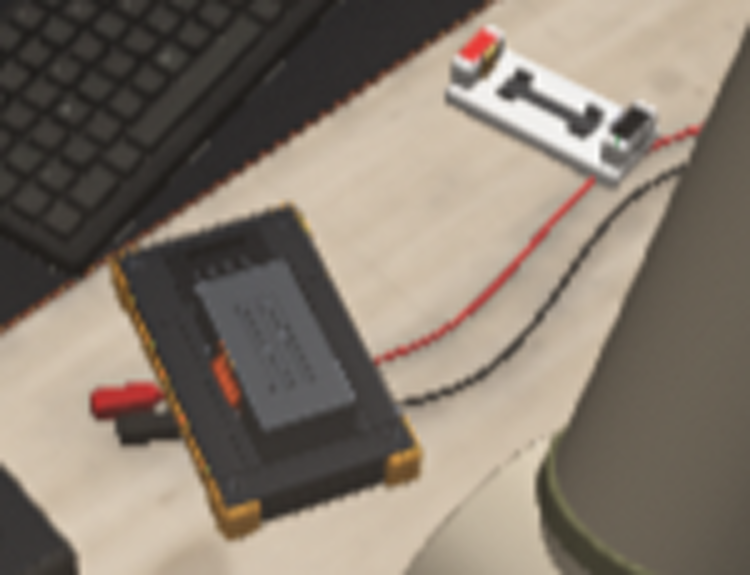

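Zoomed in, the cover top has crop corners near (185,187), (272,210), (220,393) and (127,365). The orange tab is on its left, so tester +y points left and +x points up. The charger's red end is at the top.

```bash
cat > h.py <<'E'
import cv2,numpy as np
from station import robot
def ray(n,uv):
    c=robot.calibration(n);f=200/np.tan(np.radians(c["vfov"]/2));T=np.array(c["T"])
    uv=np.atleast_2d(uv).astype(float)
    d=np.c_[(uv[:,0]-c["cx"])/f,-(uv[:,1]-c["cy"])/f,-np.ones(len(uv))]@T[:3,:3].T
    return T[:3,3],d
def plane(n,uv,z):
    o,d=ray(n,uv);return (o+d*((z-o[2])/d[:,2])[:,None])
def proj(n,p):
    c=robot.calibration(n);f=200/np.tan(np.radians(c["vfov"]/2));T=np.array(c["T"])
    q=(np.atleast_2d(p)-T[:3,3])@T[:3,:3];return np.c_[c["cx"]-f*q[:,0]/q[:,2],c["cy"]+f*q[:,1]/q[:,2]]
def up(im,box,k=4):
    u0,v0,u1,v1=box;return cv2.resize(im[v0:v1,u0:u1],None,fx=k,fy=k,interpolation=cv2.INTER_CUBIC)
def rect(n,im,box,maskf,z,k=4):
    "mask->largest contour->world points at height z->min area rect (centre, size, long axis angle)"
    m=maskf(up(im,box,k)).astype(np.uint8)
    m=cv2.morphologyEx(m,cv2.MORPH_OPEN,np.ones((9,9),np.uint8))
    m=cv2.morphologyEx(m,cv2.MORPH_CLOSE,np.ones((15,15),np.uint8))
    cs,_=cv2.findContours(m,cv2.RETR_EXTERNAL,cv2.CHAIN_APPROX_NONE)
    c=max(cs,key=cv2.contourArea)[:,0].astype(float)
    uv=(c+.5)/k-.5+np.array(box[:2])
    w=plane(n,uv,z)[:,:2]
    r=cv2.minAreaRect((w*1000).astype(np.float32));b=cv2.boxPoints(r)
    e=[b[1]-b[0],b[2]-b[1]];l=max(e,key=np.linalg.norm)
    return np.array(r[0]),np.array(r[1]),np.arctan2(l[1],l[0]),m
E
python3 - <<'E'
from h import *
t=cv2.imread("pics/top0.png");s=cv2.imread("pics/side0.png")
def val(lo,hi,sat=60):
    def f(a):
        h=cv2.cvtColor(a,cv2.COLOR_BGR2HSV);return (h[...,2]>lo)&(h[...,2]<hi)&(h[...,1]<sat)
    return f
print("px cover",t[230,290],t[250,278],"house",t[200,307],"side cover",s[225,325],s[240,335],"house",s[262,340-10], "charger",t[205,386],s[180,375])
for nm,n,im,box,f,z in [("cov","top",t,(265,200,315,260),val(99,140),.050),("cov","side",s,(300,205,350,252),val(72,125),.050),
  ("house","top",t,(255,175,330,270),val(0,140,90),.026),("chg","top",t,(370,175,425,235),val(205,256,60),.013),("chg","side",s,(355,160,405,200),val(195,256,60),.013)]:
    c,sz,a,m=rect(n,im,box,f,z);print(nm,n,c.round(1),sz.round(1),round(a,3))
    cv2.imwrite(f"pics/m_{nm}_{n}.png",m*255)
E
```

```text
px cover [115 115 114] [ 98  98 100] house [75 77 81] side cover [83 82 83] [99 97 98] house [138 156 170] charger [212 213 213] [172 175 178]
cov top [466.8 -38.1] [46.6 88.7] -0.333
cov side [467.2 -35.9] [45.5 87.6] -0.326
house top [486.9 -31. ] [114.5 150.4] -0.33
chg top [ 518.1 -256.6] [82.4 39.8] 0.233
chg side [ 516.8 -260.7] [130.  141.9] -0.739
```

Call:
apply_moves(motion=[[[0,0,0.1156,0,0,0,0.088],[0,0,0.1156,0,0,0,0.088],[0,0,0.1156,0,0,0,0.088],[0,0,0.1156,0,0,0,0.088],[0,0,0.1156,0,0,0,0.088],[0,0,0,0.0085,-0.032,0,0.088],[0,0,0,0.0085,-0.032,0,0.088],[0,0,0,0.0085,-0.032,0,0.088],[0,0,0,0.0085,-0.032,0,0.088],[0,0,0,0.0085,-0.032,0,0.088],[0,0,0,0.0085,-0.032,0,0.088],[0,0,0,0.0085,-0.032,0,0.088]]], force=3)

```text
t: 1.1
eef_pos: [0.2643, -0.339, 0.2636]
tcp_rot: [-3.141, 0.0, -0.331]
contact_force: [0.4, -0.8, 0.4]
finger_gap: 0.0879
finger_force: 0.0
```

Call:
apply_moves(motion=[[[0,0,0,0.0085,-0.032,0,0.088],[0,0,0,0.0085,-0.032,0,0.088],[0,0,0,0.0085,-0.032,0,0.088],[0,0,0,0.0085,-0.032,0.01,0.088],[0,0,0,0.0085,-0.032,0.015,0.088],[0,0,0,0.0085,-0.032,0.02,0.088],[0,0,0,0.0085,-0.032,0.02,0.088],[0,0,0,0.0085,-0.032,0.02,0.088],[0,0,0,0.0085,-0.032,0.02,0.088],[0,0,0,0.008,-0.032,0.02,0.088],[0,0,0,0.0085,-0.032,0.01,0.088]]])

```text
t: 2.02
eef_pos: [0.4657, -0.0359, 0.1265]
tcp_rot: [3.142, 0.003, -0.33]
contact_force: [-0.1, -0.4, -0.0]
finger_gap: 0.0878
finger_force: 0.0
```

Call:
apply_moves(motion=[[[0,0,0,0.0016,-0.0014,0.015,0.08],[0,0,0,0,0,0.018,0.075],[0,0,0,0,0,0.018,0.07],[0,0,0,0,0,0.014,0.065],[0,0,0,0,0,0.008,0.06],[0,0,0,0,0,0,0.056],[0,0,0,0,0,0,0.054],[0,0,0,0,0,0,0.054]]], force=3)

```text
t: 2.68
eef_pos: [0.4682, -0.0371, 0.0564]
tcp_rot: [-3.142, -0.001, -0.33]
contact_force: [-0.4, 1.1, 0.4]
finger_gap: 0.0543
finger_force: 0.1
```

```bash
python3 - <<'E'
from h import *
s=robot.snapshot("side")[:,:,::-1];t=robot.snapshot("top")[:,:,::-1]
a=cv2.resize(s[190:280,270:390],(480,360),interpolation=cv2.INTER_CUBIC)
b=cv2.resize(s[155:205,355:415],(432,360),interpolation=cv2.INTER_CUBIC)
c=cv2.resize(t[170:250,370:430],(270,360),interpolation=cv2.INTER_CUBIC)
cv2.imwrite("pics/g1.png",np.vstack([np.hstack([a,c]),np.hstack([b,b[:,:318]*0])]))
print(robot.sense()["contact_force"],robot.sense()["eef_pos"])
E
```

```text
[0.5505078  0.14299999 0.75665662] [ 0.46823835 -0.03709165  0.0565149 ]
```

View pics/g1.png

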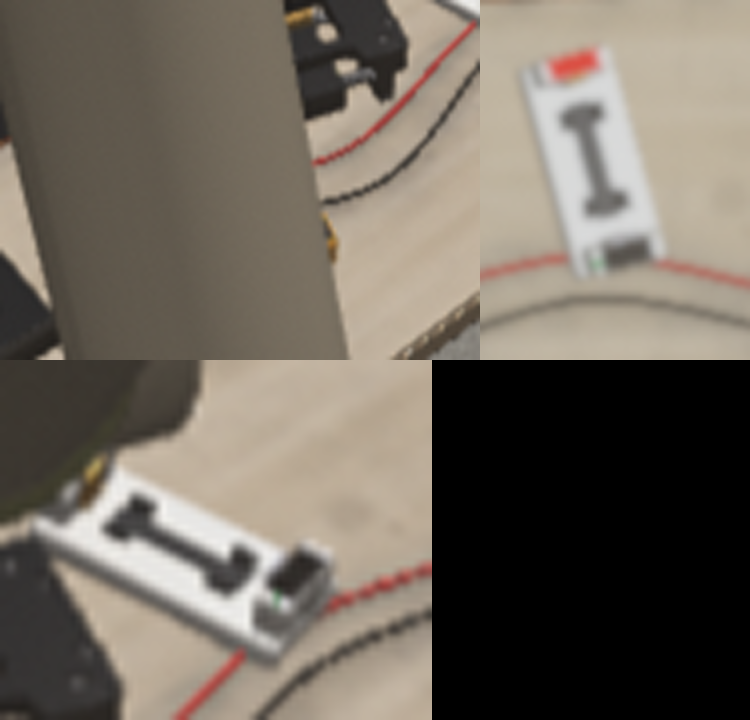

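The side view is blocked by the arm, and the charger is clear in the top view. I'll lower 3.5 mm and close with 3 N to feel for centring.

Call:
apply_moves(motion=[[[0,0,0,0,0,0.0035,0.054],[0,0,0,0,0,0,0.052],[0,0,0,0,0,0,0.05],[0,0,0,0,0,0,0.048],[0,0,0,0,0,0,0.046]]], force=3)

```text
t: 3.2
eef_pos: [0.4684, -0.0365, 0.0525]
tcp_rot: [-3.14, -0.001, -0.331]
contact_force: [3.4, 5.5, 0.5]
finger_gap: 0.0501
finger_force: 3.0
```

Call:
apply_moves(motion=[[[0,0,0,0,0,0,0.045],[0,0,0,0,0,0,0.045],[0,0,0,0,0,0,0.045]]])

```text
t: 3.45
eef_pos: [0.4684, -0.0365, 0.0525]
tcp_rot: [-3.14, -0.001, -0.331]
contact_force: [3.1, 4.8, 0.7]
finger_gap: 0.0497
finger_force: 3.0
```

Call:
apply_moves(motion=[[[0,0,0,0,-0.0005,0,0.045],[0,0,0,0,0,0,0.045],[0,0,0,0,-0.0004,0,0.045],[0,0,0,0,0,0,0.045],[0,0,0,0,0,0,0.045]]])

```text
t: 3.87
eef_pos: [0.4687, -0.0356, 0.0525]
tcp_rot: [-3.14, -0.001, -0.331]
contact_force: [2.5, 5.6, -0.7]
finger_gap: 0.048
finger_force: 3.0
```

Call:
apply_moves(motion=[[[0,0,0,0,-0.0004,0,0.045],[0,0,0,0,0,0,0.045],[0,0,0,0,0,0,0.045]]])

```text
t: 4.12
eef_pos: [0.4688, -0.0352, 0.0525]
tcp_rot: [-3.14, -0.001, -0.331]
contact_force: [3.1, 6.3, 0.0]
finger_gap: 0.0475
finger_force: 3.0
```

Call:
apply_moves(motion=[[[0,0,0,0,-0.0005,0,0.044],[0,0,0,0,0,0,0.044],[0,0,0,0,0,0,0.044]]])

```text
t: 4.37
eef_pos: [0.469, -0.0348, 0.0525]
tcp_rot: [-3.141, -0.001, -0.33]
contact_force: [3.4, 4.2, 1.6]
finger_gap: 0.0471
finger_force: 3.0
```

Call:
apply_moves(motion=[[[0,0,0,0,-0.0005,0,0.043],[0,0,0,0,0,0,0.043],[0,0,0,0,0,0,0.043]]])

```text
t: 4.62
eef_pos: [0.469, -0.0347, 0.0524]
tcp_rot: [-3.141, -0.001, -0.33]
contact_force: [2.0, 3.7, 1.3]
finger_gap: 0.0475
finger_force: 3.0
```

Call:
apply_moves(motion=[[[0,0,0,0,0,0,0.043],[0,0,0,0,0,0,0.043]]])

```text
t: 4.78
eef_pos: [0.469, -0.0347, 0.0524]
tcp_rot: [-3.141, -0.001, -0.33]
contact_force: [3.4, 4.7, 0.4]
finger_gap: 0.0477
finger_force: 3.0
```

Call:
apply_moves(motion=[[[0,0,0,0,-0.0005,0,0.043],[0,0,0,0,0,0,0.043],[0,0,0,0,0,0,0.043]]])

```text
t: 5.03
eef_pos: [0.4689, -0.0344, 0.0524]
tcp_rot: [3.141, -0.001, -0.33]
contact_force: [2.3, 0.9, 2.2]
finger_gap: 0.048
finger_force: 3.0
```

Call:
apply_moves(motion=[[[0,0,0,0,0.0002,0,0.0475],[0,0,0,0,0.0003,0,0.047],[0,0,0,0,0.0002,0,0.0465],[0,0,0,0,0.0003,0,0.046],[0,0,0,0,0.0002,0,0.0455],[0,0,0,0,0,0,0.0455]]], force=12)

```text
t: 5.53
eef_pos: [0.4682, -0.0355, 0.0522]
tcp_rot: [3.141, 0.0, -0.33]
contact_force: [1.0, 0.5, 2.8]
finger_gap: 0.0455
finger_force: 8.2
```

Call:
apply_moves(motion=[[[0,0,0,0,0.0003,0,0.045],[0,0,0,0,0.0002,0,0.0445],[0,0,0,0,0.0002,0,0.044],[0,0,0,0,0,0,0.043],[0,0,0,0,0,0,0.043],[0,0,0,0,0,0,0.043]]], force=13)

```text
t: 6.03
eef_pos: [0.468, -0.0361, 0.0522]
tcp_rot: [3.141, 0.0, -0.33]
contact_force: [-0.7, -0.7, 2.4]
finger_gap: 0.0444
finger_force: 13.0
```

Call:
apply_moves(motion=[[[0.02,0,0,0,0.00066,-0.00044,0.043],[0.02,0,0,0,0.00066,-0.00044,0.043],[0.02,0,0,0,0.00066,-0.00044,0.043],[0.02,0,0,0,0.00066,-0.00044,0.043],[0,0,0,0,0,0,0.043]]])

```text
t: 6.45
eef_pos: [0.4673, -0.0386, 0.0539]
tcp_rot: [-3.06, 0.0, -0.331]
contact_force: [1.9, 3.5, 0.8]
finger_gap: 0.0435
finger_force: 13.0
```

Call:
apply_moves(motion=[[[0,0,0,0,-0.0005,0,0.043],[0.02,0,0,0,0.00055,-0.00044,0.043],[0.02,0,0,0,0.00055,-0.00044,0.043],[0.02,0,0,0,0.00055,-0.00044,0.043],[0,0,0,0,0,0,0.043]]])

```text
t: 6.87
eef_pos: [0.4668, -0.0398, 0.0553]
tcp_rot: [-3.001, 0.0, -0.331]
contact_force: [-0.1, 1.9, 3.9]
finger_gap: 0.0439
finger_force: 17.8
```

Call:
apply_moves(motion=[[[0,0,0,0,0,-0.0005,0.043],[0,0,0,0,0,0,0.043],[0,0,0,0,0,0,0.043]]], force=12)

```text
t: 7.12
eef_pos: [0.4668, -0.0398, 0.0555]
tcp_rot: [-3.002, 0.0, -0.33]
contact_force: [0.6, -1.5, -0.8]
finger_gap: 0.0442
finger_force: 12.0
```

Call:
apply_moves(motion=[[[0.015,0,0,0,0.00048,-0.00048,0.043],[0.015,0,0,0,0.00048,-0.00048,0.043],[0,0,0,0,0,0,0.043]]])

```text
t: 7.37
eef_pos: [0.4665, -0.0411, 0.0564]
tcp_rot: [-2.97, 0.0, -0.331]
contact_force: [1.2, 1.7, -0.2]
finger_gap: 0.0439
finger_force: 12.0
```

Call:
apply_moves(motion=[[[0.015,0,0,0,0.00042,-0.00048,0.043],[0.015,0,0,0,0.00042,-0.00048,0.043],[0,0,0,0,0,0,0.043]]])

```text
t: 7.62
eef_pos: [0.4661, -0.042, 0.0571]
tcp_rot: [-2.94, 0.0, -0.331]
contact_force: [1.4, 2.0, -2.7]
finger_gap: 0.0438
finger_force: 12.0
```

Call:
apply_moves(motion=[[[0.015,0,0,0,0.0003,-0.0003,0.043],[0.015,0,0,0,0.0004,-0.00033,0.043],[0,0,0,0,0,0,0.043]]])

```text
t: 7.87
eef_pos: [0.4658, -0.0427, 0.0577]
tcp_rot: [-2.91, 0.0, -0.331]
contact_force: [-0.1, 3.0, -1.1]
finger_gap: 0.0441
finger_force: 13.7
```

Call:
apply_moves(motion=[[[0.015,0,0,0,0.0,-0.00035,0.043],[0,0,0,0,-0.0005,0.0001,0.043],[0,0,0,0,-0.0005,0.0001,0.043],[0,0,0,0,0,0,0.043]]])

```text
t: 8.2
eef_pos: [0.4664, -0.0417, 0.0582]
tcp_rot: [-2.897, -0.0, -0.33]
contact_force: [0.2, 0.8, -0.6]
finger_gap: 0.0441
finger_force: 12.0
```

Call:
apply_moves(motion=[[[0,0,0,0,-0.0006,0.00014,0.043],[0,0,0,0,-0.0006,0.00014,0.043],[0,0,0,0,-0.0006,0.00014,0.043],[0,0,0,0,0,0,0.043]]])

```text
t: 8.53
eef_pos: [0.4669, -0.0399, 0.0582]
tcp_rot: [-2.897, -0.0, -0.33]
contact_force: [-0.3, 0.0, -0.8]
finger_gap: 0.0443
finger_force: 12.1
```

Call:
apply_moves(motion=[[[0,0,0,0,-0.0007,0.00016,0.043],[0,0,0,0,-0.0007,0.00016,0.043],[0,0,0,0,-0.0007,0.00016,0.043],[0,0,0,0,-0.0007,0.00016,0.043],[0,0,0,0,0,0,0.043]]])

```text
t: 8.95
eef_pos: [0.4678, -0.0371, 0.0582]
tcp_rot: [-2.897, 0.0, -0.33]
contact_force: [0.2, 0.1, 0.2]
finger_gap: 0.0437
finger_force: 12.0
```

Call:
apply_moves(motion=[[[0,0,0,0,-0.00024,-0.001,0.043],[0,0,0,0,-0.00024,-0.001,0.043],[0,0,0,0,-0.00024,-0.001,0.043],[0,0,0,0,0,0,0.043]]])

```text
t: 9.28
eef_pos: [0.4678, -0.0374, 0.0615]
tcp_rot: [-2.897, -0.0, -0.33]
contact_force: [-0.3, 0.0, -1.0]
finger_gap: 0.0442
finger_force: 12.0
```

Call:
apply_moves(motion=[[[0,0,0,0,-0.0004,-0.0015,0.043],[0,0,0,0,-0.0005,-0.002,0.043],[0,0,0,0,-0.0007,-0.003,0.043],[0,0,0,0,-0.0012,-0.005,0.043],[0,0,0,0,-0.0024,-0.01,0.043],[0,0,0,0,-0.0036,-0.015,0.043],[0,0,0,0,-0.0036,-0.015,0.043],[0,0,0,0,-0.0036,-0.015,0.043],[0,0,0,0,-0.0024,-0.01,0.043],[0,0,0,0,0,0,0.043]]])

```text
t: 10.12
eef_pos: [0.4682, -0.0383, 0.142]
tcp_rot: [-2.897, -0.004, -0.33]
contact_force: [1.1, 0.6, -0.5]
finger_gap: 0.0442
finger_force: 12.0
```

```bash
python3 - <<'E'
from h import *
s=robot.snapshot("side")[:,:,::-1];t=robot.snapshot("top")[:,:,::-1]
a=cv2.resize(s[140:280,260:420],(640,560),interpolation=cv2.INTER_CUBIC)
cv2.imwrite("pics/g2.png",a);cv2.imwrite("pics/t2.png",t)
E
```

```text
(no output)
```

View pics/g2.png

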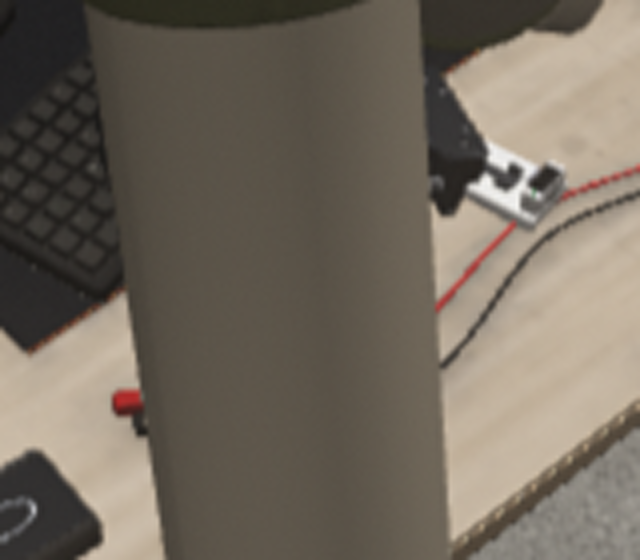

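Call:
apply_moves(motion=[[[-0.06,0,0,0,0,0,0.043],[-0.06,0,0,0,0,0,0.043],[-0.06,0,0,0,0,0,0.043],[-0.0645,0,0,0,0,0,0.043],[0,0,0,0.006,0.015,0,0.043],[0,0,0,0.0107,0.0256,0,0.043],[0,0,0,0.0107,0.0256,0,0.043],[0,0,0,0.0107,0.0256,0,0.043],[0,0,0,0.0107,0.0256,0,0.043],[0,0,0,0.0107,0.0256,0,0.043],[0,0,0,0.0107,0.0256,0,0.043],[0,0,0,0.0107,0.0256,0,0.043]]])

```text
t: 11.22
eef_pos: [0.4807, -0.2491, 0.1387]
tcp_rot: [-3.14, 0.002, -0.33]
contact_force: [-0.1, 0.1, 0.1]
finger_gap: 0.0439
finger_force: 12.0
```

Call:
apply_moves(motion=[[[0,0,0,0.0107,0.0256,0,0.043],[0,0,0,0.0107,0.0256,0,0.043],[0,0,0,0.0107,0.0256,0.01,0.043],[0,0,0,0.0107,0.0256,0.015,0.043],[0,0,0,0.005,0.0105,0.015,0.043],[0,0,0,0,0,0.015,0.043],[0,0,0,0,0,0.015,0.043],[0,0,0,0,0,0.015,0.043],[0,0,0,0,0,0.008,0.043],[0,0,0,0,0,0,0.043]]])

```text
t: 12.05
eef_pos: [0.4889, -0.3693, 0.0442]
tcp_rot: [-3.139, 0.004, -0.33]
contact_force: [-0.1, -0.3, -0.5]
finger_gap: 0.044
finger_force: 12.0
```

Call:
apply_moves(motion=[[[0,0,0,0,0,0.004,0.043],[0,0,0,0,0,0.003,0.043],[0,0,0,0,0,0.001,0.043],[0,0,0,0,0,0.0005,0.043],[0,0,0,0,0,0,0.043]]])

```text
t: 12.47
eef_pos: [0.4898, -0.3703, 0.0386]
tcp_rot: [-3.141, -0.001, -0.33]
contact_force: [0.4, -0.0, -0.5]
finger_gap: 0.0439
finger_force: 12.0
```

Call:
apply_moves(motion=[[[0,0,0,0,0,0.002,0.043],[0,0,0,0,0,0.0007,0.043],[0,0,0,0,0,0.0005,0.043],[0,0,0,0,0,0.0,0.043]]])

```text
t: 12.8
eef_pos: [0.4897, -0.3702, 0.0353]
tcp_rot: [-3.141, -0.0, -0.33]
contact_force: [-0.4, 0.1, 1.4]
finger_gap: 0.0438
finger_force: 12.0
```

Call:
apply_moves(motion=[[[0,0,0,0,0,0.0005,0.043],[0,0,0,0,0,0,0.046],[0,0,0,0,0,0,0.05],[0,0,0,0,0,0,0.06],[0,0,0,0,0,0,0.068],[0,0,0,0,0,-0.01,0.07],[0,0,0,0,0,-0.02,0.07],[0,0,0,0,0,-0.03,0.07],[0,0,0,0,0,-0.03,0.07],[0,0,0,0,0,-0.03,0.07],[0,0,0,0,0,-0.02,0.07]]])

```text
t: 13.72
eef_pos: [0.49, -0.3706, 0.1783]
tcp_rot: [3.14, -0.003, -0.33]
contact_force: [0.5, -0.3, -0.4]
finger_gap: 0.0702
finger_force: 0.0
```

```bash
python3 - <<'E'
from h import *
s=robot.snapshot("side")[:,:,::-1];t=robot.snapshot("top")[:,:,::-1]
cv2.imwrite("pics/s3.png",s);cv2.imwrite("pics/t3.png",t)
a=up(s,(270,135,430,275));b=up(t,(255,150,495,280),3)
cv2.imwrite("pics/g3.png",np.hstack([cv2.resize(a,(400,350)),np.zeros((350,8,3),np.uint8),cv2.resize(t[165:280,255:385],(390,350),interpolation=cv2.INTER_CUBIC)]))
E
```

```text
(no output)
```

View pics/g3.png

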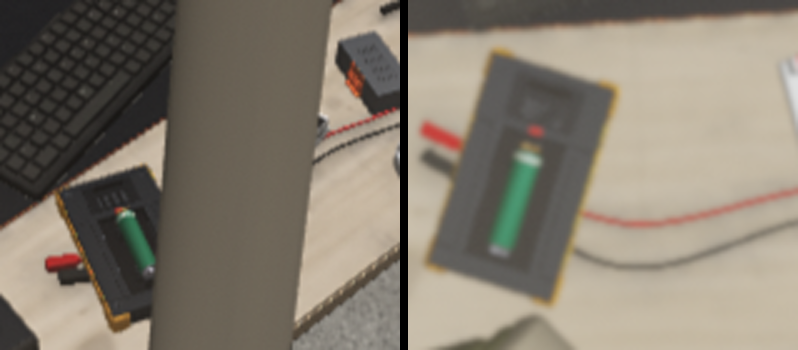

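The side view shows the cover standing upright on the bare desk. In the top view the green cell lies in the bay with its white and button end at +x. Next I'll measure the cell and the charger.

```bash
python3 - <<'E'
from h import *
t3=cv2.imread("pics/t3.png");s0=cv2.imread("pics/side0.png");t0=cv2.imread("pics/top0.png")
green=lambda a:(lambda h:(h[...,0]>60)&(h[...,0]<95)&(h[...,1]>70))(cv2.cvtColor(a,cv2.COLOR_BGR2HSV))
c,sz,a,m=rect("top",t3,(275,200,315,255),green,.036);print("cell",c,sz,a)
# charger: contour quadrilateral on not-wood: low-saturation or red
def chg(a):
    h=cv2.cvtColor(a,cv2.COLOR_BGR2HSV);return ((h[...,1]<28)&(h[...,2]>150))|((h[...,1]>120)&((h[...,0]<8)|(h[...,0]>172))&(h[...,2]>150))
c,sz,a,m=rect("top",t0,(375,175,415,232),chg,.013);print("chg top",c,sz,a)
# red patch centroid (top of end block z .029) and dark marks
def cent(n,im,box,f,z):
    m=f(up(im,box)).astype(np.uint8);M=cv2.moments(m,True);uv=(np.array([M['m10'],M['m01']])/M['m00']+.5)/4-.5+np.array(box[:2]);return uv.round(1),(plane(n,uv,z)[0]*1000).round(1)
red=lambda a:(lambda h:(h[...,1]>120)&((h[...,0]<8)|(h[...,0]>172)))(cv2.cvtColor(a,cv2.COLOR_BGR2HSV))
dark=lambda a:a.max(2)<125
for n,im,rb,db,eb in [("top",t0,(378,178,402,192),(384,192,404,219),(393,222,413,232)),("side",s0,(358,163,372,176),(368,173,391,187),(391,179,403,190))]:
    print(n,"red",cent(n,im,rb,red,.029),"mid",cent(n,im,db,dark,.0135),"end",cent(n,im,eb,dark,.029))
E
```

```text
cell [463.62634277 -37.54335785] [16.82809067 56.65190125] -0.33506852
chg top [ 511.44195557 -256.84875488] [104.13789368  47.2293396 ] 0.22239372
top red (array([390.4, 183.9]), array([ 556.5, -246.2,   29. ])) mid (array([394.7, 204.8]), array([ 514.1, -256.7,   13.5])) end (array([402.2, 226.1]), array([ 469.4, -267. ,   29. ]))
side red (array([365. , 168.6]), array([ 557. , -244.1,   29. ])) mid (array([378.8, 180.9]), array([ 513.9, -252. ,   13.5])) end (array([396.4, 185.4]), array([ 465.6, -263.4,   29. ]))
```

```bash
python3 - <<'E'
from h import *
t3=cv2.imread("pics/t3.png").astype(np.float32)
C=np.array([.4670,-.0378]);u=np.array([np.cos(.33),-np.sin(.33)])
for r in range(-48,54,2):
    p=np.r_[C+u*r/1000,.038];q=proj("top",p).astype(np.float32)
    print(r,cv2.remap(t3,q[:,:1],q[:,1:],cv2.INTER_LINEAR)[0,0].astype(int)[::-1],end=" ; ")
E
```

```text
-48 [96 94 91] ; -46 [95 93 90] ; -44 [90 88 84] ; -42 [86 82 77] ; -40 [90 86 83] ; -38 [110 108 107] ; -36 [128 128 129] ; -34 [126 134 130] ; -32 [105 135 118] ; -30 [ 84 139 109] ; -28 [ 75 143 107] ; -26 [ 74 145 108] ; -24 [ 73 145 108] ; -22 [ 73 145 108] ; -20 [ 74 146 109] ; -18 [ 73 145 109] ; -16 [ 73 145 109] ; -14 [ 73 145 108] ; -12 [ 74 147 110] ; -10 [ 74 146 109] ; -8 [ 72 146 109] ; -6 [ 73 147 110] ; -4 [ 73 146 110] ; -2 [ 73 146 109] ; 0 [ 73 146 110] ; 2 [ 73 146 109] ; 4 [ 74 146 109] ; 6 [ 74 146 110] ; 8 [ 73 146 109] ; 10 [ 73 146 109] ; 12 [ 73 146 110] ; 14 [ 73 146 110] ; 16 [ 74 146 110] ; 18 [ 74 146 110] ; 20 [ 73 145 109] ; 22 [ 77 147 111] ; 24 [ 96 153 123] ; 26 [137 170 150] ; 28 [168 187 174] ; 30 [163 182 168] ; 32 [138 156 138] ; 34 [134 132 105] ; 36 [137 122  88] ; 38 [122 107  83] ; 40 [98 89 77] ; 42 [92 79 73] ; 44 [119  78  73] ; 46 [156  81  74] ; 48 [169  82  76] ; 50 [148  83  79] ; 52 [113  83  79] ;
```

Call:
apply_moves(motion=[[[0,0,0,-0.0108,-0.0257,0,0.06],[0,0,0,-0.0108,-0.0258,0,0.05],[0,0,0,-0.0108,-0.0257,0,0.04],[0,0,0,-0.0108,-0.0258,0,0.04],[0,0,0,-0.0108,-0.0257,0,0.04],[0,0,0,-0.0108,-0.0258,0,0.04],[0,0,0,-0.0108,-0.0257,0.005,0.04],[0,0,0,-0.0108,-0.0258,0.01,0.04],[0,0,0,-0.0108,-0.0257,0.01,0.04],[0,0,0,-0.0108,-0.0258,0.01,0.04],[0,0,0,-0.0108,-0.0257,0.01,0.04],[0,0,0,-0.0107,-0.0258,0.01,0.04]]], force=5)

```text
t: 14.82
eef_pos: [0.4666, -0.0345, 0.1187]
tcp_rot: [-3.141, 0.001, -0.33]
contact_force: [0.5, 0.2, 0.9]
finger_gap: 0.0402
finger_force: 0.0
```

Call:
apply_moves(motion=[[[0,0,0,0,0,0.02,0.04],[0,0,0,0,0,0.015,0.04],[0,0,0,0,0,0,0.04],[0,0,0,0,0,0,0.04]]])

```text
t: 15.15
eef_pos: [0.4669, -0.0358, 0.0842]
tcp_rot: [-3.141, 0.002, -0.33]
contact_force: [1.0, -0.5, 0.3]
finger_gap: 0.0402
finger_force: 0.0
```

Call:
apply_moves(motion=[[[0,0,0,0.0008,0.0002,0.012,0.035],[0,0,0,0,0,0.012,0.03],[0,0,0,0,0,0.005,0.026],[0,0,0,0,0,0.0017,0.024],[0,0,0,0,0,0,0.022],[0,0,0,0,0,0,0.02],[0,0,0,0,0,0,0.018],[0,0,0,0,0,0,0.017],[0,0,0,0,0,0,0.017]]])

```text
t: 15.9
eef_pos: [0.4685, -0.0361, 0.0546]
tcp_rot: [-3.14, -0.001, -0.33]
contact_force: [1.4, 4.6, 4.8]
finger_gap: 0.0182
finger_force: 5.0
```

Call:
apply_moves(motion=[[[0,0,0,0,-0.0006,0,0.017],[0,0,0,0,0,0,0.017],[0,0,0,0,0,0,0.017]]])

```text
t: 16.15
eef_pos: [0.4686, -0.0359, 0.0545]
tcp_rot: [-3.141, -0.001, -0.33]
contact_force: [0.5, 1.3, 7.0]
finger_gap: 0.0181
finger_force: 5.0
```

Call:
apply_moves(motion=[[[0,0,0,0,0,-0.0005,0.015],[0,0,0,0,0,0,0.015],[0,0,0,0,0,-0.001,0.015],[0,0,0,0,0,-0.002,0.015],[0,0,0,0,0,-0.003,0.015],[0,0,0,0,0,-0.006,0.015],[0,0,0,0,0,-0.01,0.015],[0,0,0,0,0,-0.01,0.015],[0,0,0,0,0,-0.01,0.015],[0,0,0,0,0,-0.01,0.015],[0,0,0,0,0,0,0.015]]], force=15)

```text
t: 17.07
eef_pos: [0.4689, -0.036, 0.1083]
tcp_rot: [-3.141, -0.003, -0.33]
contact_force: [0.6, 0.1, -0.4]
finger_gap: 0.0179
finger_force: 15.0
```

Call:
apply_moves(motion=[[[0,0,-0.1116,0,0,0,0.015],[0,0,-0.1116,0,0,0,0.015],[0,0,-0.1116,0,0,0,0.015],[0,0,-0.1116,0,0,0,0.015],[0,0,-0.1116,0,0,0,0.015],[0,0,0,-0.0005,0.02,0,0.015],[0,0,0,-0.0006,0.0255,0,0.015],[0,0,0,-0.0006,0.0255,0,0.015],[0,0,0,-0.0006,0.0255,0,0.015],[0,0,0,-0.0006,0.0255,0,0.015],[0,0,0,-0.0006,0.0255,0,0.015],[0,0,0,-0.0006,0.0255,0,0.015]]])

```text
t: 18.07
eef_pos: [0.5032, -0.2065, 0.1061]
tcp_rot: [-3.141, 0.0, 0.228]
contact_force: [0.6, -0.0, -0.9]
finger_gap: 0.0177
finger_force: 15.0
```

Call:
apply_moves(motion=[[[0,0,0,-0.0006,0.0255,0,0.015],[0,0,0,-0.001,0.025,0,0.015],[0,0,0,0,0,0.01,0.015],[0,0,0,0,0,0.01,0.015],[0,0,0,0,0,0,0.015],[0,0,0,0,0,0,0.015]]])

```text
t: 18.57
eef_pos: [0.5126, -0.2534, 0.0855]
tcp_rot: [-3.139, 0.001, 0.229]
contact_force: [0.3, 0.8, -0.7]
finger_gap: 0.0179
finger_force: 15.0
```

```bash
python3 - <<'E'
from h import *
s=robot.snapshot("side")[:,:,::-1];t=robot.snapshot("top")[:,:,::-1]
cv2.imwrite("pics/s4.png",s);cv2.imwrite("pics/t4.png",t)
a=cv2.resize(s[130:210,340:420],(400,400),interpolation=cv2.INTER_CUBIC);b=cv2.resize(t[165:245,355:435],(400,400),interpolation=cv2.INTER_CUBIC)
cv2.imwrite("pics/g4.png",np.hstack([a,b]))
E
```

```text
(no output)
```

View pics/g4.png

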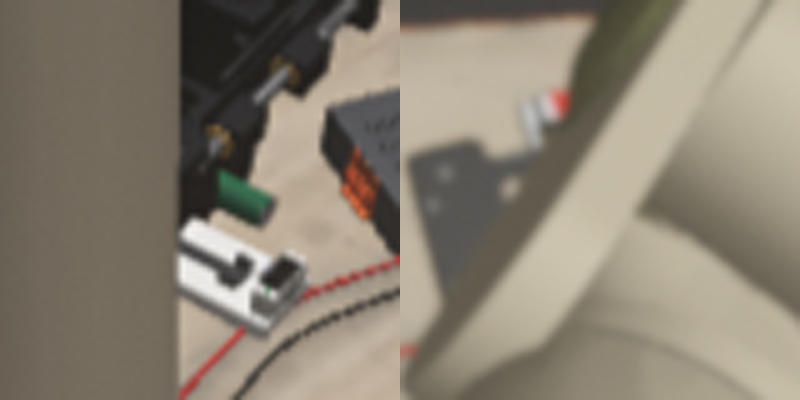

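The side view shows the cell's minus end at about crop (267,207), i.e. pixel (393,171), above the charger's black end. I'll turn that into an offset along the cell.

```bash
python3 - <<'E'
from h import *
s=cv2.imread("pics/s4.png")
P=np.array([.5126,-.2534]);x=np.array([.974,.226])
u=np.array([np.cos(.229),np.sin(.229)])
for r in range(-24,-50,-1):
    q=proj("side",np.r_[P+u*r/1000,.0659]).astype(np.float32);print(r,q[0].round(1),cv2.remap(s,q[:,:1],q[:,1:],1)[0,0][::-1],end=" ; ")
E
```

```text
-24 [389.7 170.4] [51 88 66] ; -25 [390.1 170.6] [51 88 66] ; -26 [390.4 170.8] [52 89 67] ; -27 [390.8 170.9] [53 90 68] ; -28 [391.1 171.1] [55 91 70] ; -29 [391.5 171.3] [60 91 73] ; -30 [391.8 171.5] [66 91 76] ; -31 [392.2 171.6] [71 87 77] ; -32 [392.5 171.8] [74 81 75] ; -33 [392.9 172. ] [78 76 73] ; -34 [393.3 172.2] [92 86 82] ; -35 [393.6 172.4] [113 104  96] ; -36 [394.  172.5] [134 122 111] ; -37 [394.3 172.7] [158 144 129] ; -38 [394.7 172.9] [177 162 143] ; -39 [395.  173.1] [190 174 153] ; -40 [395.4 173.3] [191 175 154] ; -41 [395.8 173.4] [192 176 154] ; -42 [396.1 173.6] [192 176 154] ; -43 [396.5 173.8] [192 176 154] ; -44 [396.8 174. ] [192 176 155] ; -45 [397.2 174.2] [192 176 155] ; -46 [397.6 174.3] [191 175 154] ; -47 [397.9 174.5] [191 175 154] ; -48 [398.3 174.7] [189 173 153] ; -49 [398.6 174.9] [188 172 152] ;
```

Call:
apply_moves(motion=[[[0,0,0,0.0006,0.0019,0.01,0.015],[0,0,0,0,0,0.01,0.015],[0,0,0,0,0,0.006,0.015],[0,0,0,0,0,0.004,0.015],[0,0,0,0,0,0.003,0.015],[0,0,0,0,0,0,0.015]]])

```text
t: 19.17
eef_pos: [0.514, -0.2563, 0.0527]
tcp_rot: [-3.14, 0.001, 0.228]
contact_force: [-0.2, 0.1, 0.1]
finger_gap: 0.0178
finger_force: 15.0
```

Call:
apply_moves(motion=[[[0,0,0,0,0,0.002,0.015],[0,0,0,0,0,0.002,0.015],[0,0,0,0,0,0.001,0.015],[0,0,0,0,0,0,0.015],[0,0,0,0,0,0,0.015]]])

```text
t: 19.58
eef_pos: [0.5142, -0.2565, 0.0485]
tcp_rot: [-3.141, -0.0, 0.228]
contact_force: [0.2, -0.2, -0.2]
finger_gap: 0.0181
finger_force: 15.0
```

Call:
apply_moves(motion=[[[0,0,0,0,-0.001,0.001,0.015],[0,0,0,0,0,0.001,0.015],[0,0,0,0,0,0.001,0.015],[0,0,0,0,0,0,0.015]]])

```text
t: 19.92
eef_pos: [0.5139, -0.2554, 0.0453]
tcp_rot: [-3.141, -0.0, 0.228]
contact_force: [0.2, -0.9, -0.6]
finger_gap: 0.0183
finger_force: 15.0
```

Call:
apply_moves(motion=[[[0,0,0,0,0,0.001,0.015],[0,0,0,0,0,0.0007,0.015],[0,0,0,0,0,0.0005,0.015],[0,0,0,0,0,0,0.015]]])

```text
t: 20.25
eef_pos: [0.514, -0.2554, 0.0435]
tcp_rot: [-3.141, -0.0, 0.228]
contact_force: [-1.3, 1.1, 3.0]
finger_gap: 0.018
finger_force: 15.0
```

Call:
apply_moves(motion=[[[0,0,0,0,-0.0005,0,0.015],[0,0,0,0,0,0.0005,0.015],[0,0,0,0,0,0,0.015]]])

```text
t: 20.5
eef_pos: [0.5139, -0.2549, 0.0429]
tcp_rot: [-3.141, -0.0, 0.228]
contact_force: [-0.8, 2.8, 4.6]
finger_gap: 0.0181
finger_force: 15.0
```

Call:
apply_moves(motion=[[[0,0,0,0,-0.0005,0,0.015],[0,0,0,0,0,0,0.015],[0,0,0,0,0,0,0.019],[0,0,0,0,0,0,0.022],[0,0,0,0,0,0,0.026],[0,0,0,0,0,0,0.03],[0,0,0,0,0,-0.005,0.034],[0,0,0,0,0,-0.01,0.034],[0,0,0,0,0,-0.02,0.034],[0,0,0,0,0,-0.035,0.034],[0,0,0,0,0,-0.04,0.034],[0,0,0,0,0,-0.04,0.034]]])

```text
t: 21.5
eef_pos: [0.5134, -0.2543, 0.1952]
tcp_rot: [-3.141, -0.0, 0.228]
contact_force: [1.2, -0.1, -0.3]
finger_gap: 0.0339
finger_force: 0.0
```

Call:
apply_moves(motion=[[[0,0,0,-0.03,-0.02,0,0.034],[0,0,0,-0.03,-0.02,0,0.034],[0,0,0,-0.03,-0.02,0,0.034],[0,0,0,-0.03,-0.02,0,0.034],[0,0,0,0,-0.03,0,0.034],[0,0,0,0,-0.035,0,0.034],[0,0,0,0,-0.035,0,0.034],[0,0,0,0,-0.03,0,0.034],[0,0,0,0,0,0,0.034]]])

```text
t: 22.25
eef_pos: [0.3474, -0.0733, 0.1935]
tcp_rot: [-3.14, -0.0, 0.231]
contact_force: [-0.1, 0.3, 0.1]
finger_gap: 0.0342
finger_force: 0.0
```

```bash
python3 - <<'E'
from h import *
s=robot.snapshot("side")[:,:,::-1];t=robot.snapshot("top")[:,:,::-1]
cv2.imwrite("pics/s5.png",s);cv2.imwrite("pics/t5.png",t)
a=cv2.resize(s[115:215,330:430],(400,400),interpolation=cv2.INTER_CUBIC);b=cv2.resize(t[165:265,375:475],(400,400),interpolation=cv2.INTER_CUBIC)
cv2.imwrite("pics/g5.png",np.hstack([a,b]))
E
```

```text
(no output)
```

View pics/g5.png

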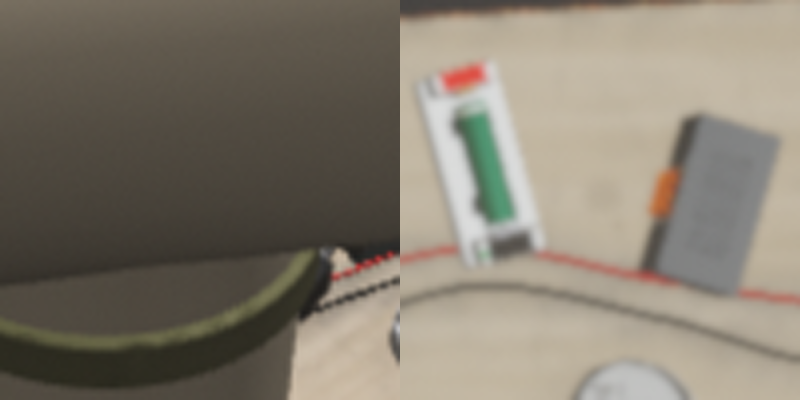

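The top view shows the cell seated along the charger bay with its white and button end at the red end. It is centred between the end blocks at crop (464,76) and (513,244). The cover stands upright on the desk, and the robot is clear of everything.

```bash
python3 -c "
from station import robot
print(robot.close_job())"
```

```text
the job is handed in; nothing more can be done
None
```

The job is handed in at about 22 s: the cover is off and lying right way up on the desk, and the cell is in the charger with its button end at the red end. I don't have the verdict. In the last picture the cover's near end overlaps the tester's red lead, but it met the desk at its normal height, so I left it there.

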